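# Wind the pencil-box lid out of the edge roller press

### The arm

A 6-joint arm with a two-finger parallel gripper is mounted at the origin on the work surface. World frame = base frame: x ahead of the robot, y to its left, z up, the work surface at z = 0. Lengths are in m, angles in rad, forces in N, time in s.
With the tool pointing down it reaches from about 0.375 to 0.975 m from the base axis. Payload 3.8 kg.
Tool frame: the origin (TCP) lies at the very end of the fingers, on their centre line; the grasp point (between the pads) lies bot.hold_point_z behind it (bot.hold_point_z is the distance from the TCP to the grasp point, in m); z points along the fingers, y is the line along which they close (so a half turn about z gives the same grasp; the last joint's range is limited). The gripper opens to 85 mm and grips with 20 to 120 N. Pads are 22 mm wide; open, the fingers measure 114 mm over their backs; the gripper's body (76 mm by 85 mm) begins 54 mm behind the grasp point. The pads swing forward as they close: fully open they stand 13 mm farther back than shut.
Start: joints at [-1.316, 0.264, 1.604, -0, 1.274, -0.037], TCP at [0.194, -0.646, 0.231] pointing down, gripper open.
Joint ranges: [-2.63, 2.63], [-0.94, 2.18], [0.31, 2.57], [-1.31, 4.45], [0, 2.66], [-2.55, 2.55]. Speed limits (rad/s): [2.57, 2.57, 3.14, 3.14, 3.14, 3.14].

### API

Orientations are given as a rotation vector (axis times angle).
In Python, from workcell import bot, optics, finish_job gives the robot as it stands (bot), with the cameras (optics) and the job as plain functions.
- The arm moves only by the shell command python3 jog.py [OPENING] [FORCE], which reads ROWS from standard input. ROWS is a JSON list of rows, 1 to 5 of them, each of 4 numbers: dx, dy, dz in m, then a turn about the tool's z in rad; each row shifts and turns the commanded pose from where the row before left it, along the tool's axes as they then stand; what a row does not reach is not made up. A row lasts 1/8 s, in which the tool goes at most 0.0625 m and 0.188 rad, less where a joint would pass 70% of its speed; a pose out of reach is approached as far as the arm can. OPENING is the opening from 0.0 (shut) to 1.0 (fully open), set as the command begins (- or left out keeps the last). The fingers move at their own pace and stop on an object; FORCE is the grip in N (left out, the last holds). Time passes only in rows, so rows that do not move let the fingers close. It prints the time, the measured TCP pose, the force, the opening and the grip force at its end. Input that does not fit is refused with a message, and nothing moves.
- bot.read_state(): the state, without advancing time (a new reading comes with each control period).
- optics.read_camera(name): name is "side" or "top" or "wrist"; returns the picture (400x640x3 uint8, red, green, blue); there is no depth.
- optics.camera_info(name): a dict with "intrinsics" (3x3 intrinsics, pixels), "extrinsics" (4x4, takes a point from camera to world coordinates). Camera axes: x right, y down, z forward; pixel columns grow to the right and rows downward; lengths in m; the calibration is good to about 2 mm. A picture is of the moment at which its call begins: read the wrist's pose just before it. camera_info takes no time and is no camera call; for the wrist camera it gives the pose at the moment of the call.
- finish_job(): hands the job in; it is judged then, once.
The state is a dict: "time": time; "q": joint angles; "joint_vel": joint speeds; "joint_torque": joint torques, N m; "tool_pos": TCP position; "tcp_rot": TCP orientation; "wrist_force": force on the tool from outside, world axes, zero at the start; "torque": the same for the moment, N m; "width": opening from 0.0 (shut) to 1.0 (fully open); "grip_force": force on a finger pad.
Only numpy, scipy, OpenCV 4.12 (cv2) and the standard library are available. Lean on these libraries where they do the work, as an engineer would, in place of code of your own. Each camera call takes 0.05 s, during which the arm holds its last target. There are 200 camera calls.

### The job

The wooden pencil-box lid is still caught between the rubber rollers of the hand-cranked edge press: wind it out with the orange crank, turning anticlockwise as seen from above, until the resistance suddenly drops away and the lid is free of the rollers. Do not touch the lid while the rollers still hold it. Then slide the freed lid along its channel until it rests flat against the red end stop, and leave the mug, the jar, the lunchbox and the pencil box standing where they are.

Things in the scene. Friction and masses are not known exactly. Their poses are not given: they have to be found in the camera images.
- press: fixed press: grey base 420 x 190 x 20 mm (x -150 to 270, y -90 to 100). Origin on the desk below the midpoint of the two 20 mm upright rubber rollers (driven y=+45, sprung idler y=-45, x=0); +x is the way the lid is wound out, to the red stop; z up. Channel floor 20 mm above desk, fences 10 mm high, 75 mm apart (none on the crank side behind the rollers). Blue column to 76 mm height.
- crank_axis (a point): axis of the crank, vertical, at x = 0, y = 45 mm of the press, 85 mm above the desk (height of the crank's arm); axes as the press
- ring (a point): centre of the mouth of the crank's orange finger ring, 114 mm above the desk, 58 mm from the crank axis: a round upright cup 28 mm deep, 62 mm outer, 50 mm inner diameter, floor closed, fixed to the crank arm. Shut fingertips put 20 mm into it can stir the crank round without gripping. The crank sweeps 89 mm radius about its axis, 82 to 114 mm above the desk.
- crank (a joint): crank angle, rad, growing anticlockwise from above; turns without limit. One such turn moves the held lid about 60 mm to the press's +x. While the lid is held it takes about 2 to 6 N at the ring; once the lid is free, under 1 N.
- lid: light wooden lid, 190 x 70 x 12 mm, 0.3 kg, flat in the channel, dark finger bar across its leading end. Origin: centre of its underside; x along its length to the red stop, z up. Free of the rollers once its origin is over 99 mm to +x of the press origin; starts 10 to 45 mm on the -x side. Freed, it slides easily on the floor (under 3 N) and may hop on some millimetres.
- finger_bar (a point): middle of the top of the lid's dark finger bar: 14 mm along the lid, 50 mm across, 20 mm above the lid's top face (52 mm above the desk); 84 mm ahead of the lid's origin, 11 mm behind its front edge. Push its back face to slide the lid.
- lid_front (a point): middle of the lower front edge of the lid, 95 mm ahead of its origin; it meets the red stop
- stop_face (a point): middle of the foot of the red stop's face that the lid meets, 255 mm along +x from the press origin, at channel-floor height (20 mm); the stop is 28 mm tall above the floor; axes as the press
- pencil_box: bystander: open wooden pencil box with pencils, 200 x 84 x 45 mm; origin under its centre; loose
- mug: bystander: red ceramic mug, 80 mm diameter, 95 mm tall, handle to its +y; origin under its centre; loose
- glass_jar: bystander: clear open glass jar, 72 mm diameter, 100 mm tall; origin under its centre; loose
- lunchbox: bystander: aluminium lunchbox 100 x 160 x 55 mm with a wire handle to 67 mm height; origin under its centre; loose

How it is judged:
On the way:
1. the lid has been wound free of the rollers (its origin more than 98.5 mm past them) but still lies in the channel (x of lid in the frame of press above 0.0985 m and z of lid in the frame of press below 0.026 m), for 0.1 s.
At the end, for the whole second after the job is handed in: the lid lies flat and square in its channel, at rest, its front edge within 5 mm of the red stop (x of lid_front in the frame of stop_face between -0.005 and 0.003 m and horizontal distance between lid_front and stop_face below 0.008 m and z of lid in the frame of press between 0.017 and 0.023 m and angle between lid's own z axis and vertical below 0.05 rad and angle between the x axis of lid and the x axis of press, either way round below 0.06 rad and linear speed of lid below 0.02 m/s); the robot touches nothing.
It fails at once if the lid is touched by the robot while the rollers still hold it (x of lid in the frame of press below 0.094 m and contact force between any of the fingers, the arm and lid above 0.5 N).
It fails at once if a bystander is moved by more than 20 mm or tipped (distance of any of pencil_box, mug, glass_jar, lunchbox from where it was at the start of the episode above 0.02 m or angle between any of mug, glass_jar's own z axis and vertical above 0.3 rad).
It fails at once if the lid is lifted out of its channel instead of slid (z of lid in the frame of press above 0.04 m).
It also fails if it takes over 64 s, if anything falls off the work surface, if the arm or the gripper's body presses on something with over 40 N, if the wrist force passes 120 N, or if a joint passes its speed limit or range.

## Working session

There is one attempt and no reset: what is moved stays moved. The work goes in short steps, Python scripts to look and compute and a shell command to move; the robot and the scene stay as the last step left them, time stands still between calls to the robot, and variables do not carry over. Pictures are saved under pics/ and viewed, at most 10 in all, crops included, and the job is handed in when it is done.

```bash
mkdir -p pics; ls
cat > h.py <<'E'
import numpy as np,cv2
from workcell import bot, optics, finish_job
def ray(cam,uv,z):
    i=optics.camera_info(cam);K=np.array(i["intrinsics"]);T=np.array(i["extrinsics"])
    d=T[:3,:3]@np.linalg.solve(K,[uv[0],uv[1],1]);o=T[:3,3]
    return o+d*(z-o[2])/d[2]
def proj(cam,p):
    i=optics.camera_info(cam);K=np.array(i["intrinsics"]);T=np.linalg.inv(np.array(i["extrinsics"]))
    q=K@(T[:3,:3]@p+T[:3,3]);return q[:2]/q[2]
E
python3 - <<'E'
from h import *
for n in("top","side"):
    cv2.imwrite(f"pics/{n}0.png",cv2.cvtColor(np.array(optics.read_camera(n)),cv2.COLOR_RGB2BGR))
    print(np.array(optics.camera_info(n)["extrinsics"]).round(3).tolist())
print(bot.read_state(),bot.hold_point_z)
E
```

```text
jog.py
pics
workcell.py
[[-0.026, -0.998, 0.052, 0.535], [-1.0, 0.025, -0.013, -0.018], [0.011, -0.052, -0.999, 1.037], [0.0, 0.0, 0.0, 1.0]]
[[0.986, -0.109, 0.122, 0.476], [-0.163, -0.731, 0.662, -0.766], [0.017, -0.673, -0.739, 0.908], [0.0, 0.0, 0.0, 1.0]]
{'time': 0.1, 'q': array([-1.31588945e+00,  2.64666497e-01,  1.60525050e+00, -5.76793083e-06,
        1.27372906e+00, -3.68720620e-02]), 'joint_vel': array([ 0.00035971, -0.00263577, -0.00402812,  0.00104807, -0.00175252,
        0.00290101]), 'joint_torque': array([ 4.72672873e-04, -5.16704786e+01, -3.68589771e+01, -1.07469320e-04,
        6.26313573e-03, -1.92977853e-05]), 'tool_pos': array([ 0.19401209, -0.64581175,  0.23008712]), 'tcp_rot': array([-3.10620016e+00, -4.56407178e-01,  3.59312012e-04]), 'wrist_force': array([-0.10252101,  0.58450745,  0.09926206]), 'torque': array([ 0.00512421,  0.02220774, -0.03693545]), 'grip_force': 0.0, 'width': 0.9995896794460805} 0.0187
```

View pics/top0.png

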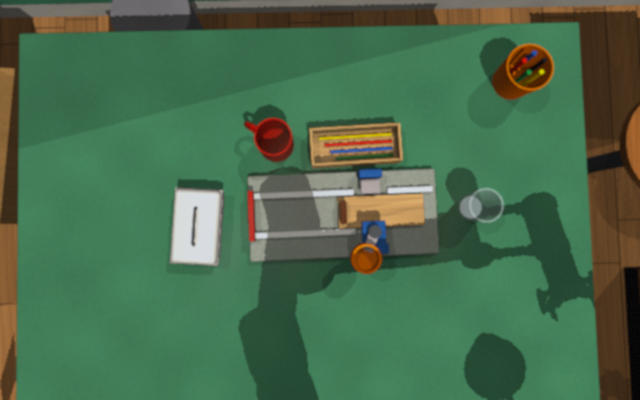

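View pics/side0.png

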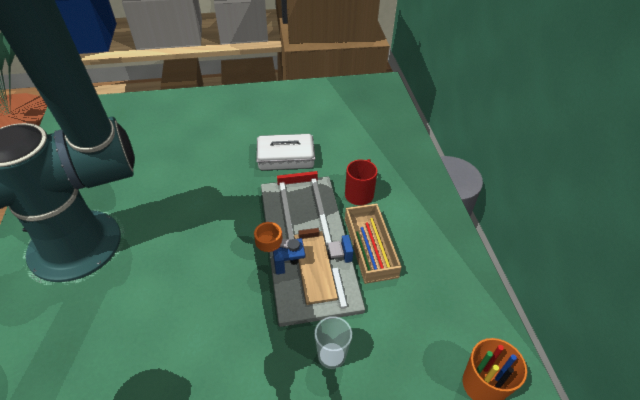

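The top view shows the press's +x pointing left in the image (world +y). The red stop is near (252,215) and the ring near (366,258). I'll enlarge this area.

Run:
```python
import cv2
a=cv2.imread("pics/top0.png")[160:280,240:445]
cv2.imwrite("pics/c1.png",cv2.resize(a,None,fx=3.9,fy=3.9,interpolation=cv2.INTER_CUBIC))
```

```text
(no output)
```

View pics/c1.png

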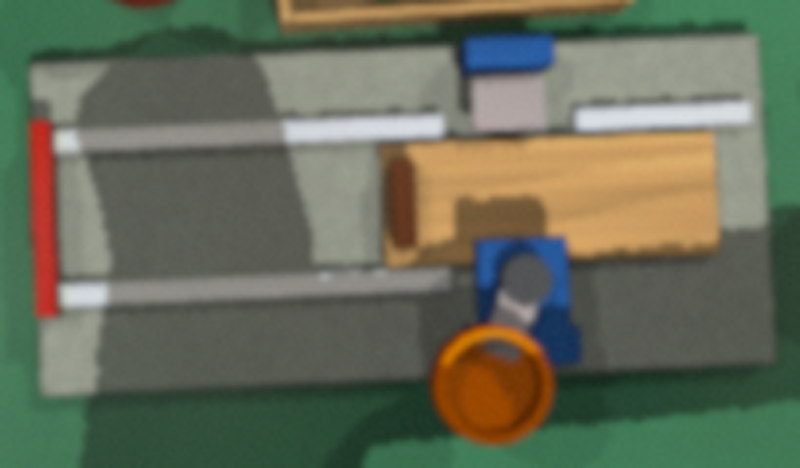

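The base corners in the crop are about (30,65), (757,35), (774,360) and (41,396). The ring mouth centre is (493,384), and the lid's top face runs from (383,205) to (718,195).

Run:
```python
from h import *
f=lambda u,v,z:ray("top",(240+(u+.5)/3.9-.5,160+(v+.5)/3.9-.5),z)
P=np.array([f(*p,.02)[:2] for p in[(30,65),(757,35),(774,360),(41,396)]])
L=np.array([[.27,-.09],[-.15,-.09],[-.15,.1],[.27,.1]])
lc,pc=L.mean(0),P.mean(0);H=(L-lc).T@(P-pc);U,S,V=np.linalg.svd(H);R=V.T@np.diag([1,np.linalg.det(V.T@U.T)])@U.T;t=pc-R@lc
print("yaw",np.arctan2(R[1,0],R[0,0]),"t",t,"res mm",((R@L.T).T+t-P)*1e3)
np.savez("press.npz",R=R,t=t)
inv=lambda p:R.T@(p[:2]-t)
print("axis world",R@[0,.045]+t)
r=f(493,384,.114);print("ring",r,inv(r),np.linalg.norm(inv(r)-[0,.045]))
for n,p in dict(front=(383,205,.032),rear=(718,195,.032),stop=(57,215,.048)).items():print(n,inv(f(*p)))
from scipy.spatial.transform import Rotation as Ro
print(Ro.from_rotvec(bot.read_state()["tcp_rot"]).as_matrix().round(3))
for n,u,v,z in[("mug",273,138,.095),("boxc",309,163,.045),("boxc2",402,160,.045),("jar",487,204,.1),("lunch",222,190,.05),("lunch2",217,265,.05)]:print(n,inv(ray("top",(u,v),z)))
```

```text
yaw 1.5896060471876274 t [ 0.56728664 -0.14562412] res mm [[ 0.94149842  1.65879675]
 [ 1.70627275 -0.76322147]
 [-2.03929224 -1.87280365]
 [-0.60847893  0.97722837]]
axis world [ 0.5222946 -0.1464705]
ring [ 0.46950848 -0.12418769  0.114     ] [0.0232717  0.09735767] 0.05729658022343114
front [0.07101541 0.00022356]
rear [-0.11858845  0.00293559]
stop [ 0.25262256 -0.00174467]
[[ 0.958  0.288 -0.001]
 [ 0.288 -0.958  0.002]
 [ 0.    -0.002 -1.   ]]
mug [ 0.20191767 -0.1577794 ]
boxc [ 0.12961783 -0.10942313]
boxc2 [-0.07391958 -0.10729648]
jar [-0.23316705 -0.00108728]
lunch [ 0.31983513 -0.05817928]
lunch2 [0.33591368 0.10229732]
```

```bash
echo '[[0, 0, 0, 0.146], [0, 0, 0, 0.146], [0.0276, -0.0522, 0, 0], [0.0276, -0.0522, 0, 0], [0.0276, -0.0522, 0, 0]]' | python3 jog.py 0.0 20
echo '[[0.0276, -0.0522, 0, 0], [0.0276, -0.0522, 0, 0], [0.0276, -0.0522, 0, 0], [0.0276, -0.0522, 0, 0], [0.0276, -0.0522, 0, 0]]' | python3 jog.py
echo '[[0.0276, -0.0522, 0, 0], [0, 0, 0, 0]]' | python3 jog.py
```

```text
time: 0.72
tool_pos: [0.2774, -0.4881, 0.2305]
tcp_rot: [-3.141, 0.002, 0.0]
wrist_force: [0.7, 0.4, 0.6]
width: 0.001
grip_force: 0.0
time: 1.35
tool_pos: [0.4154, -0.227, 0.231]
tcp_rot: [-3.142, 0.001, -0.0]
wrist_force: [1.1, 0.0, 0.3]
width: 0.002
grip_force: 0.0
time: 1.6
tool_pos: [0.4437, -0.1731, 0.2309]
tcp_rot: [-3.14, -0.01, 0.0]
wrist_force: [0.3, -0.1, 0.5]
width: 0.004
grip_force: 0.0
```

```bash
echo '[[0.0258, -0.0489, 0, 0], [0, 0, 0.05, 0], [0, 0, 0.05, 0], [0, 0, 0, 0]]' | python3 jog.py
python3 - <<'E'
from h import *
a=cv2.cvtColor(np.array(optics.read_camera("side")),cv2.COLOR_RGB2BGR)[170:340,200:420]
cv2.imwrite("pics/s1.png",cv2.resize(a,None,fx=3.4,fy=3.4,interpolation=cv2.INTER_CUBIC))
for p in([.4695,-.1242,.114],[.4695,-.1242,.131]):print((proj("side",p)-[200,170])*3.4)
E
```

```text
time: 2.1
tool_pos: [0.4639, -0.1272, 0.1268]
tcp_rot: [-3.139, 0.001, 0.016]
wrist_force: [0.7, -0.0, 0.4]
width: -0.001
grip_force: 0.0
[228.59768269 212.82192086]
[226.64742468 196.28117697]
```

View pics/s1.png

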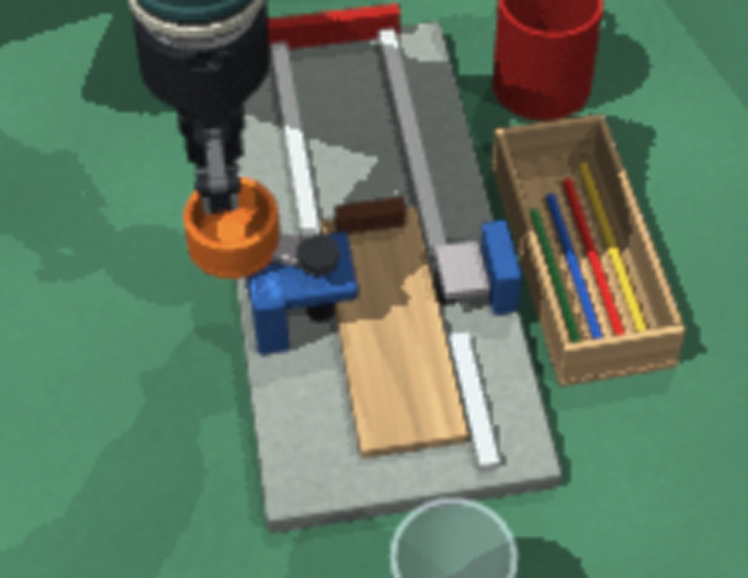

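The shut fingertips at (220,205) sit just above the ring mouth, whose centre is about (232,215), close to where the calibration predicts it. I'll correct 5 mm and go in.

```bash
echo '[[0.006, -0.003, 0, 0], [0, 0, 0.016, 0], [0, 0, 0.016, 0], [0, 0, 0, 0]]' | python3 jog.py
python3 - <<'E'
import numpy as np
c=np.array([.5223,-.1465]);r=np.array([.4695,-.1242])-c
a0=np.arctan2(r[1],r[0]);print(a0)
from workcell import bot, optics, finish_job
print(bot.read_state()["tool_pos"])
n=16;p=c+.058*np.array([[np.cos(a0+k*2*np.pi/n),np.sin(a0+k*2*np.pi/n)] for k in range(n+1)])
d=np.diff(p,axis=0)*[1,-1];print(d.round(4).tolist())
E
```

```text
time: 2.65
tool_pos: [0.4727, -0.1243, 0.0973]
tcp_rot: [-3.14, 0.0, 0.006]
wrist_force: [0.5, -0.2, -0.1]
width: -0.002
grip_force: 0.0
2.741970005252864
[ 0.47273745 -0.1242971   0.09731585]
[[-0.0046, 0.0222], [0.0043, 0.0222], [0.0124, 0.0189], [0.0187, 0.0127], [0.0222, 0.0046], [0.0222, -0.0043], [0.0189, -0.0124], [0.0127, -0.0187], [0.0046, -0.0222], [-0.0043, -0.0222], [-0.0124, -0.0189], [-0.0187, -0.0127], [-0.0222, -0.0046], [-0.0222, 0.0043], [-0.0189, 0.0124], [-0.0127, 0.0187]]
```

```bash
echo '[[-0.0076, 0.0222, 0.002, 0], [0.0043, 0.0222, 0, 0], [0.0124, 0.0189, 0, 0], [0.0187, 0.0127, 0, 0]]' | python3 jog.py
python3 - <<'E'
from workcell import bot, optics, finish_job
import numpy as np
p=bot.read_state()["tool_pos"][:2]-[.5223,-.1465]
print(np.linalg.norm(p),np.arctan2(p[1],p[0])%(2*np.pi), "ideal",2.742+np.pi/2)
E
```

```text
time: 3.15
tool_pos: [0.501, -0.197, 0.0961]
tcp_rot: [-3.133, 0.004, 0.005]
wrist_force: [0.5, 16.8, 1.7]
width: -0.005
grip_force: 7.5
0.05483745455264362 4.314137360670021 ideal 4.3127963267948966
```

```bash
echo '[[0.0222, 0.0046, 0, 0], [0.0222, -0.0043, 0, 0]]' | python3 jog.py;echo '[[0.0189, -0.0124, 0, 0], [0.0127, -0.0187, 0, 0]]' | python3 jog.py
cat > st.py <<'E'
from workcell import bot, optics, finish_job
import numpy as np
s=bot.read_state();p=s["tool_pos"][:2]-[.5223,-.1465]
print("rad",np.linalg.norm(p).round(4),"ang-a0",((np.arctan2(p[1],p[0])-2.742)%(2*np.pi)).round(3))
E
python3 st.py
```

```text
time: 3.4
tool_pos: [0.5433, -0.1996, 0.0954]
tcp_rot: [-3.138, 0.0, 0.014]
wrist_force: [-7.5, 1.2, 1.9]
width: -0.001
grip_force: 3.1
time: 3.65
tool_pos: [0.5753, -0.1704, 0.0956]
tcp_rot: [3.141, 0.0, -0.012]
wrist_force: [-6.8, -4.5, 0.6]
width: 0.002
grip_force: 3.1
rad 0.0582 ang-a0 3.117
```

Works well, with forces around 8 N. I'll continue the circle and finish two turns.

```bash
echo '[[0.0046, -0.0222, 0, 0], [-0.0043, -0.0222, 0, 0], [-0.0124, -0.0189, 0, 0], [-0.0187, -0.0127, 0, 0]]' | python3 jog.py; python3 st.py
echo '[[-0.0222, -0.0046, 0, 0], [-0.0222, 0.0043, 0, 0], [-0.0189, 0.0124, 0, 0], [-0.0127, 0.0187, 0, 0]]' | python3 jog.py; python3 st.py
echo '[[-0.0046, 0.0222, 0, 0], [0.0043, 0.0222, 0, 0], [0.0124, 0.0189, 0, 0], [0.0187, 0.0127, 0, 0]]' | python3 jog.py; python3 st.py
```

```text
time: 4.15
tool_pos: [0.5489, -0.0959, 0.0977]
tcp_rot: [3.137, 0.003, 0.006]
wrist_force: [2.9, -10.0, -2.5]
width: 0.0
grip_force: 4.5
rad 0.0572 ang-a0 4.628
time: 4.65
tool_pos: [0.4749, -0.1238, 0.0992]
tcp_rot: [-3.14, 0.001, -0.014]
wrist_force: [7.8, 8.2, 1.1]
width: 0.001
grip_force: 4.3
rad 0.0526 ang-a0 6.236
time: 5.15
tool_pos: [0.5003, -0.1964, 0.096]
tcp_rot: [-3.132, 0.004, 0.008]
wrist_force: [-2.3, 20.0, 2.2]
width: -0.001
grip_force: 8.6
rad 0.0546 ang-a0 1.555
```

```bash
echo '[[0.0222, 0.0046, 0, 0], [0.0222, -0.0043, 0, 0], [0.0189, -0.0124, 0, 0], [0.0127, -0.0187, 0, 0]]' | python3 jog.py; python3 st.py
echo '[[0.0046, -0.0222, 0, 0], [-0.0043, -0.0222, 0, 0], [-0.0124, -0.0189, 0, 0], [-0.0187, -0.0127, 0, 0]]' | python3 jog.py; python3 st.py
echo '[[-0.0222, -0.0046, 0, 0], [-0.0222, 0.0043, 0, 0], [-0.0189, 0.0124, 0, 0], [-0.0127, 0.0187, 0, 0]]' | python3 jog.py; python3 st.py
python3 - <<'E'
from h import *
d=np.load("press.npz");R,t=d["R"],d["t"]
a=cv2.cvtColor(np.array(optics.read_camera("top")),cv2.COLOR_RGB2BGR)[160:280,240:445]
cv2.imwrite("pics/c2.png",cv2.resize(a,None,fx=3.9,fy=3.9,interpolation=cv2.INTER_CUBIC))
E
```

```text
time: 5.65
tool_pos: [0.5735, -0.1706, 0.0949]
tcp_rot: [3.141, 0.001, -0.018]
wrist_force: [-10.3, -7.2, 0.9]
width: -0.001
grip_force: 4.8
rad 0.0566 ang-a0 3.102
time: 6.15
tool_pos: [0.5493, -0.0964, 0.0978]
tcp_rot: [3.136, 0.002, 0.007]
wrist_force: [5.5, -11.3, -2.8]
width: -0.002
grip_force: 5.3
rad 0.0569 ang-a0 4.618
time: 6.65
tool_pos: [0.475, -0.1237, 0.0993]
tcp_rot: [-3.14, 0.001, -0.014]
wrist_force: [6.5, 7.2, 0.8]
width: 0.0
grip_force: 4.2
rad 0.0525 ang-a0 6.234
```

View pics/c2.png

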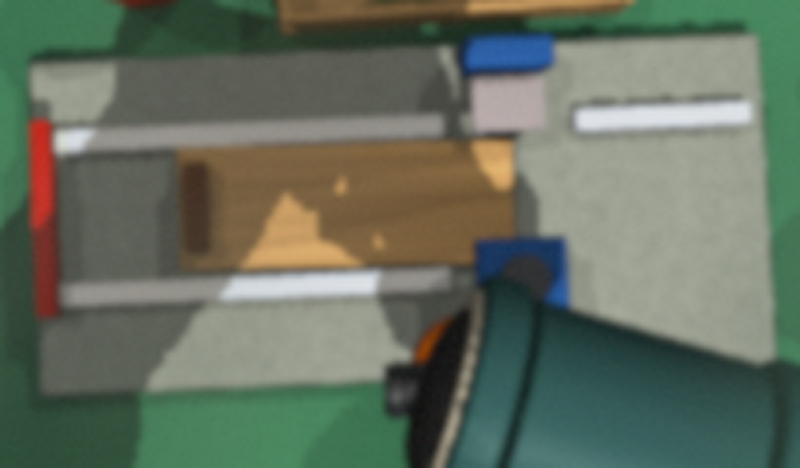

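The lid's front is at crop x 178 and its rear at 514, so its origin is about +92 mm. It isn't free yet, so I'll wind another half turn.

```bash
echo '[[-0.0046, 0.0222, 0, 0], [0.0043, 0.0222, 0, 0]]' | python3 jog.py;echo '[[0.0124, 0.0189, 0, 0], [0.0187, 0.0127, 0, 0]]' | python3 jog.py
echo '[[0.0222, 0.0046, 0, 0], [0.0222, -0.0043, 0, 0]]' | python3 jog.py;echo '[[0.0189, -0.0124, 0, 0], [0.0127, -0.0187, 0, 0], [0, 0, 0, 0]]' | python3 jog.py; python3 st.py
python3 - <<'E'
from h import *
a=cv2.cvtColor(np.array(optics.read_camera("top")),cv2.COLOR_RGB2BGR)[160:280,240:445]
cv2.imwrite("pics/c3.png",cv2.resize(a,None,fx=3.9,fy=3.9,interpolation=cv2.INTER_CUBIC))
E
```

```text
time: 6.95
tool_pos: [0.4707, -0.1693, 0.0973]
tcp_rot: [-3.142, -0.001, 0.001]
wrist_force: [-0.2, -0.3, -0.1]
width: 0.001
grip_force: 0.0
time: 7.2
tool_pos: [0.5027, -0.2005, 0.0969]
tcp_rot: [-3.139, 0.002, 0.001]
wrist_force: [0.5, 4.1, 0.8]
width: -0.002
grip_force: 1.6
time: 7.45
tool_pos: [0.5467, -0.2011, 0.0963]
tcp_rot: [-3.14, 0.002, 0.005]
wrist_force: [-1.9, 0.3, 0.3]
width: 0.002
grip_force: 0.7
time: 7.82
tool_pos: [0.5793, -0.1682, 0.0973]
tcp_rot: [-3.141, -0.003, -0.001]
wrist_force: [0.6, -0.7, -0.6]
width: -0.002
grip_force: 0.0
rad 0.061 ang-a0 3.177
```

View pics/c3.png

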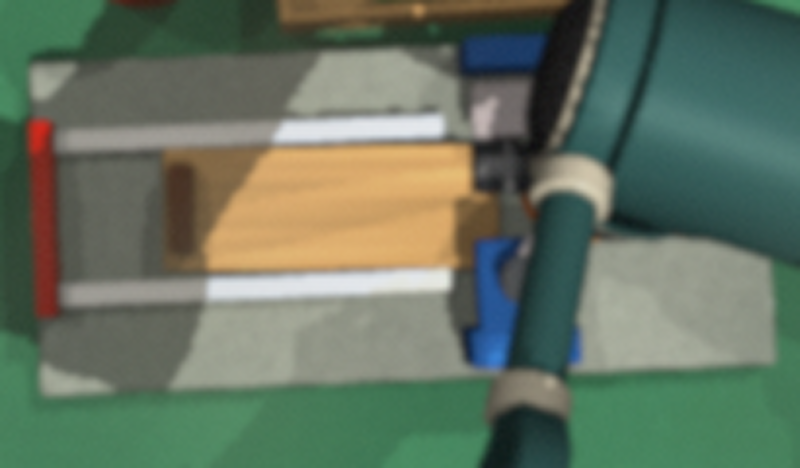

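Forces dropped below 2 N, and the lid's front is now at crop x 164. I'll measure that, then leave the ring upwards.

```bash
echo '[[0, 0, -0.04, 0], [0, 0, -0.04, 0], [0, 0, 0, 0]]' | python3 jog.py
python3 - <<'E'
from h import *
d=np.load("press.npz");R,t=d["R"],d["t"]
f=lambda u,v,z:ray("top",(240+(u+.5)/3.9-.5,160+(v+.5)/3.9-.5),z)
fr=R.T@(f(164,210,.032)[:2]-t);print("front",fr,"origin",fr[0]-.095)
s=bot.read_state()["tool_pos"]
g=R@[fr[0]-.048,0]+t;print("target",g,"tool d",(g-s[:2])*[1,-1])
e=R@[.255,0]+t;print("stop",e)
E
```

```text
time: 8.25
tool_pos: [0.581, -0.1713, 0.1824]
tcp_rot: [3.138, -0.001, 0.014]
wrist_force: [0.0, -0.6, -0.5]
width: 0.003
grip_force: 0.0
front [ 0.19442864 -0.00240733] origin 0.0994286368796238
target [0.56453252 0.00077862] tool d [-0.01646475 -0.17205883]
stop [0.56249044 0.10933078]
```

```bash
echo '[[-0.0055, -0.0573, 0, 0], [-0.0055, -0.0573, 0, 0], [-0.0055, -0.0573, 0, 0], [0, 0, 0, 0], [0, 0, 0, 0]]' | python3 jog.py
echo '[[0, 0, 0.05, 0], [0, 0, 0.05, 0], [0, 0, 0, 0], [0, 0, 0, 0]]' | python3 jog.py
```

```text
time: 8.88
tool_pos: [0.5613, 0.0016, 0.1767]
tcp_rot: [3.141, 0.001, -0.001]
wrist_force: [0.0, 0.5, 0.1]
width: 0.003
grip_force: 0.0
time: 9.38
tool_pos: [0.5628, 0.0007, 0.0785]
tcp_rot: [3.141, -0.003, 0.002]
wrist_force: [0.6, 0.4, -0.0]
width: 0.001
grip_force: 0.0
```

```bash
echo '[[0, 0, 0.018, 0], [0, 0, 0.018, 0], [0, 0, 0, 0], [0, 0, 0, 0]]' | python3 jog.py
python3 - <<'E'
from h import *
a=cv2.cvtColor(np.array(optics.read_camera("side")),cv2.COLOR_RGB2BGR)[150:320,220:420]
cv2.imwrite("pics/s2.png",cv2.resize(a,None,fx=3.5,fy=3.5,interpolation=cv2.INTER_CUBIC))
E
```

```text
time: 9.88
tool_pos: [0.5617, 0.002, 0.0411]
tcp_rot: [-3.142, 0.0, 0.001]
wrist_force: [-0.5, 0.1, -0.6]
width: -0.0
grip_force: 0.0
```

View pics/s2.png

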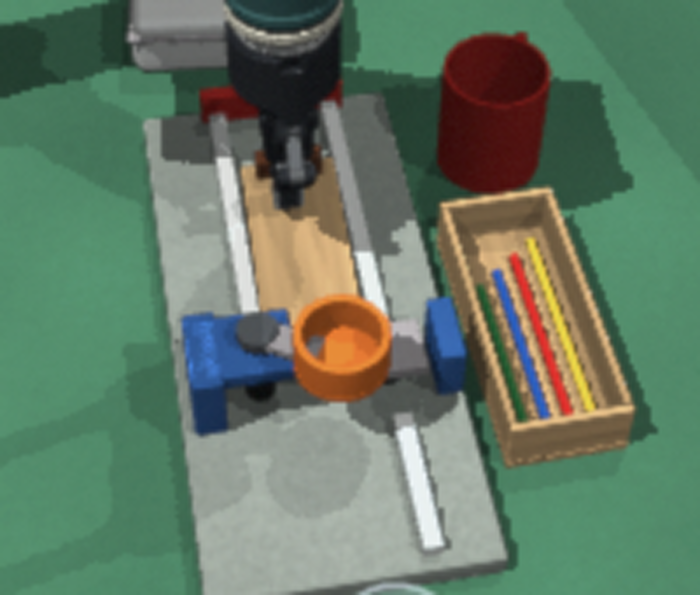

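The fingertips at (290,200) stand just behind the bar at about (265–315,160), with the lid flat in its channel. I'll push gently.

```bash
echo '[[0, -0.008, 0, 0], [0, -0.008, 0, 0], [0, -0.008, 0, 0], [0, -0.008, 0, 0], [0, -0.008, 0, 0]]' | python3 jog.py
echo '[[0, -0.007, 0, 0], [0, -0.006, 0, 0], [0, -0.005, 0, 0], [0, -0.004, 0, 0], [0, -0.004, 0, 0]]' | python3 jog.py
echo '[[0, -0.002, 0, 0], [0, -0.002, 0, 0], [0, 0, 0, 0]]' | python3 jog.py
```

```text
time: 10.55
tool_pos: [0.5619, 0.0421, 0.0415]
tcp_rot: [3.141, 0.0, 0.0]
wrist_force: [-0.9, -3.4, 2.2]
width: 0.007
grip_force: 2.1
time: 11.18
tool_pos: [0.5615, 0.0677, 0.0414]
tcp_rot: [3.141, -0.0, -0.001]
wrist_force: [-1.3, -5.0, 3.9]
width: 0.002
grip_force: 3.4
time: 11.55
tool_pos: [0.5615, 0.0718, 0.0414]
tcp_rot: [3.141, -0.0, -0.001]
wrist_force: [-1.6, -5.2, 4.6]
width: -0.002
grip_force: 3.0
```

```bash
echo '[[0, -0.002, 0, 0], [0, -0.002, 0, 0], [0, 0, 0, 0]]' | python3 jog.py
echo '[[0, -0.002, 0, 0], [0, -0.001, 0, 0], [0, 0, 0, 0]]' | python3 jog.py
```

```text
time: 11.92
tool_pos: [0.5614, 0.0757, 0.0414]
tcp_rot: [3.141, -0.0, -0.001]
wrist_force: [-1.8, -5.0, 5.1]
width: -0.001
grip_force: 3.1
time: 12.3
tool_pos: [0.5613, 0.0786, 0.0414]
tcp_rot: [3.141, -0.0, -0.002]
wrist_force: [-2.2, -5.2, 5.1]
width: 0.001
grip_force: 3.3
```

Run:
```python
from h import *
a=cv2.cvtColor(np.array(optics.read_camera("top")),cv2.COLOR_RGB2BGR)[160:280,240:445]
cv2.imwrite("pics/c4.png",cv2.resize(a,None,fx=3.9,fy=3.9,interpolation=cv2.INTER_CUBIC))
```

```text
(no output)
```

View pics/c4.png

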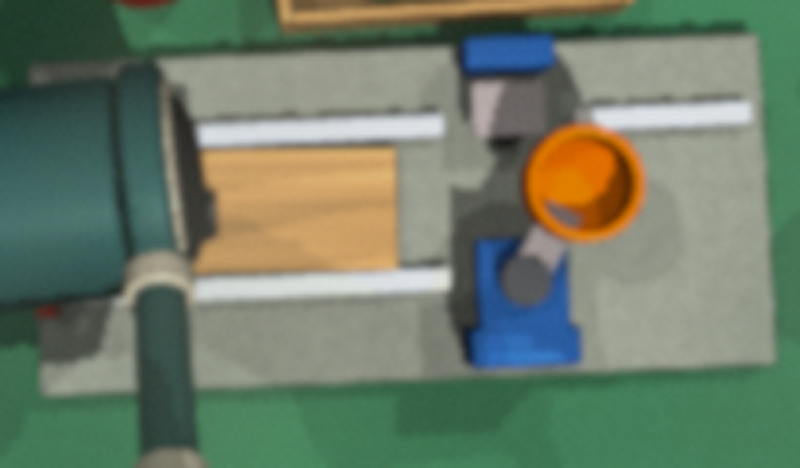

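The lid's rear is at crop x 397, which puts its front at about 61, next to the stop face. The force hasn't risen yet, so I'll keep nudging.

```bash
for i in 1; do echo '[[0, -0.001, 0, 0], [0, 0, 0, 0]]' | python3 jog.py; done
echo '[[0, -0.001, 0, 0], [0, 0, 0, 0]]' | python3 jog.py|sed -n '2p;4p'
echo '[[0, -0.001, 0, 0], [0, 0, 0, 0]]' | python3 jog.py|sed -n '2p;4p'
python3 - <<'E'
from h import *
d=np.load("press.npz");R,t=d["R"],d["t"]
f=lambda u,v,z:ray("top",(240+(u+.5)/3.9-.5,160+(v+.5)/3.9-.5),z)
print("rear before",R.T@(f(397,210,.032)[:2]-t), "start rear", R.T@(f(718,195,.032)[:2]-t))
E
```

```text
time: 12.6
tool_pos: [0.5613, 0.0794, 0.0414]
tcp_rot: [3.141, -0.0, -0.002]
wrist_force: [-3.2, -5.0, 5.0]
width: 0.001
grip_force: 3.6
tool_pos: [0.5615, 0.0799, 0.0414]
wrist_force: [-2.5, -8.1, 5.7]
tool_pos: [0.5617, 0.0804, 0.0414]
wrist_force: [-1.0, -8.8, 4.7]
rear before [0.06325447 0.0033899 ] start rear [-0.11858845  0.00293559]
```

```bash
echo '[[0, -0.001, 0, 0], [0, -0.001, 0, 0], [0, 0, 0, 0]]' | python3 jog.py|sed -n '2p;4p'
echo '[[0, 0.004, 0, 0], [0, 0.008, 0, 0], [0, 0.01, 0, 0], [0, 0, 0, 0]]' | python3 jog.py|sed -n '2p;4p'
echo '[[0, 0, -0.04, 0], [0, 0, -0.05, 0], [0, 0, -0.05, 0], [0, 0, 0, 0]]' | python3 jog.py|sed -n '2p;4p'
echo '[[0, 0.05, 0, 0], [0, 0.05, 0, 0], [0, 0.05, 0, 0], [0, 0.05, 0, 0], [0, 0, 0, 0]]' | python3 jog.py|sed -n '2p;4p'
python3 - <<'E'
from h import *
a=cv2.cvtColor(np.array(optics.read_camera("top")),cv2.COLOR_RGB2BGR)[160:280,240:445]
cv2.imwrite("pics/c5.png",cv2.resize(a,None,fx=3.9,fy=3.9,interpolation=cv2.INTER_CUBIC))
E
```

```text
tool_pos: [0.5617, 0.0807, 0.0415]
wrist_force: [-1.0, -15.8, 5.8]
tool_pos: [0.5617, 0.0615, 0.041]
wrist_force: [-0.2, 0.4, -0.2]
tool_pos: [0.5657, 0.0625, 0.1871]
wrist_force: [1.0, -0.2, -0.3]
tool_pos: [0.561, -0.1409, 0.1799]
wrist_force: [0.6, 0.4, 0.6]
```

View pics/c5.png

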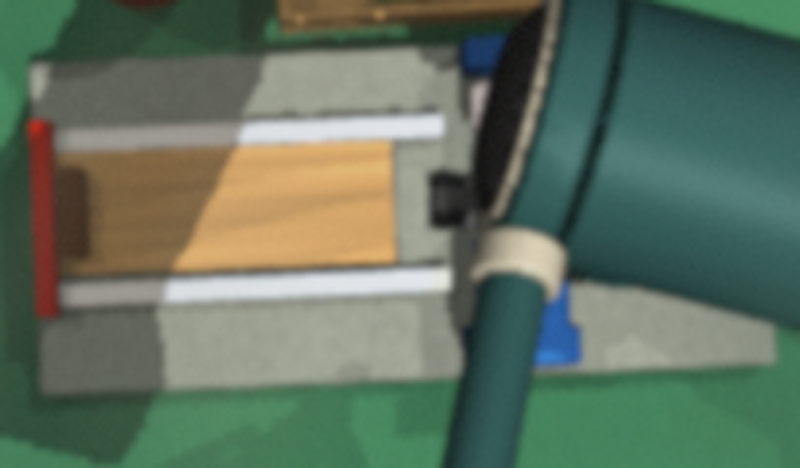

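The lid lies flat and square, with its front against the red stop at crop x 57 and its rear at 394. The robot is clear, so I'll hand in.

```bash
python3 -c "
from workcell import bot, optics, finish_job
print(finish_job())"
```

```text
the job is handed in; nothing more can be done
None
```

I wound the lid free of the rollers, slid it flat against the red end stop, left the mug, jar, lunchbox and pencil box untouched, and handed the job in at about 14 s; the hand-in returned no verdict.

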